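Turn the upside-down parts cup mouth-up

TASK

Three small aluminium parts cups stand on the rubber mat, ready to be filled with cable lugs, but one of them has been left mouth-down. Pick that cup up, turn it over in the gripper and set it down without dropping it, so that it ends standing mouth-up on the mat; leave the other two cups where they stand.

Things in the scene. Friction and masses are not known exactly. Their poses are not given: they have to be found in the camera images.
- cup_turned: The cup that starts mouth-down: plain aluminium, 56 mm wide, 60 mm tall, 0.22 kg. Underside round (28 mm radius) with a flat foot 28 mm across; the outside is a straight 56 mm cylinder from 24 mm above the foot to the rim: grip there. Walls 2.5 mm. Origin at the centre of the foot, z axis from foot to mouth: at the start z points down and the origin is on top, 60 mm above the mat.
- cup_turned_centre (a point): Point on cup_turned's axis, 24 mm above its foot: centre of its round underside. 36 mm above the mat when mouth-down, 28 lying on its side, 24 mouth-up. The cup's weight is in its base (centre of mass 11 mm above the foot): let go lying on its side on the mat, it rocks upright by itself, rolling about 40 mm towards its foot end; back the gripper away so that the cup has room for it.
- cup_b: A cup of the same kind, standing mouth-up from the start (z axis up, origin at the centre of its foot). To be left alone.
- cup_c: A cup of the same kind, standing mouth-up from the start (z axis up, origin at the centre of its foot). To be left alone.
- mat: Thin black rubber mat, 280 x 400 x 3 mm, fixed on the plywood board across the blue crate, about 0.2 m above the robot's base. Origin at the centre of its underside (top 3 mm higher); x along its 280 mm side, y along its 400 mm side. Low things lie on it (roller 26 mm tall, tape roll 19 mm, hex key) and beside it (pliers, marker, screwdriver).

How it is judged:
By the outcome, as a careful person would: the job done as asked, in the order asked, and still so for the second after the job is handed in, with the robot touching nothing.
It also fails if it takes over 38 s, if anything falls off the work surface, if the arm or the gripper's body presses on something with over 40 N, if the wrist force passes 120 N, or if a joint passes its speed limit or range.

ROBOT

A 6-joint arm with a two-finger parallel gripper is mounted at the origin on the work surface; the furniture and walls round the work are solid. World frame = base frame: x ahead of the robot, y to its left, z up, the work surface at z = 0. Lengths are in m, angles in rad, forces in N, time in s.
With the tool pointing down it reaches from about 0.25 to 0.775 m from the base axis. Payload 4 kg.
Tool frame: the origin (TCP) lies midway between the tips of the shut fingers; the grasp point (between the pads) lies 19 mm behind it; z points along the fingers, y is the direction in which the jaws open and shut (so a half turn about z gives the same grasp; the last joint's range is limited). The gripper opens to 94 mm and grips with 3 to 60 N. Pads are 16 mm wide; open, the fingers measure 119 mm over their backs; the gripper's body (75 mm by 177 mm) begins 78 mm behind the grasp point.
Start: joints at [1.147, 0.087, 1.371, -0, 1.684, -0.103], TCP at [0.173, 0.522, 0.206] pointing down, gripper open.
Joint ranges: [-3.1, 3.1], [-0.76, 2.03], [0.27, 2.55], [-1.08, 4.22], [0.17, 2.65], [-2.57, 2.57]. Speed limits (rad/s): [2.79, 2.79, 3.14, 3.14, 3.14, 3.14].

INTERFACE

Orientations are given as a unit quaternion [x, y, z, w].
In Python, from bench import robot, snapshot, get_calibration gives the robot as it stands. The module is installed in compiled form; this text tells all that it offers.
- The arm moves only by the tool jog_arm, never from a script. Its argument "targets" is one flat list of numbers, 7 for each row, row after row: the turn, a rotation vector about the tool's x, y, z in rad, then the shift along the tool's x, y, z in mm, then the finger opening in mm, from 0 to 94. A call has exactly 10 rows; each row shifts and turns the commanded pose from where the row before left it, along the tool's axes as they then stand; what a row does not reach is not made up. A row lasts 1/8 s, in which the tool goes at most 62.5 mm and 10.7 degrees, less where a joint would pass 70% of its speed; a pose out of reach is approached as far as the arm can. A call with a gripper value outside its range is refused whole. The fingers move at their own pace and stop on an object; "newtons" is the grip in N (left out, the last holds). Time passes only in rows, so rows that do not move let the fingers close, or fill a call up. It gives the time, the measured TCP pose, the force and the opening at its end, in the units of the state.
- robot.get_state(): the state, without advancing time (a new reading comes with each control period).
- snapshot(name): name is "side" or "top" or "wrist"; returns the picture (480x640x3 uint8, red, green, blue); there is no depth.
- get_calibration(name): a dict with "fx", "fy", "cx", "cy" (pixels), "world_from_camera" (4x4, takes a point from camera to world coordinates). Camera axes: x right, y down, z forward; pixel columns grow to the right and rows downward; lengths in m; the calibration is good to about 2 mm. A picture is of the moment at which its call begins: read the wrist's pose just before it. get_calibration takes no time and is no camera call; for the wrist camera it gives the pose at the moment of the call.
- robot.sign_off(): hands the job in, once; it reports no verdict.
The state is a dict: "t": time; "q": joint angles; "joint_velocities": joint speeds; "tau": joint torques, N m; "position": TCP position; "ee_rot": TCP orientation; "ft_force": force on the tool from outside, world axes, zero at the start; "wrist_torque": the same for the moment, N m; "finger_gap": finger opening in m.
Only numpy, scipy, OpenCV 4.12 (cv2) and the standard library are available. Lean on these libraries where they do the work, as an engineer would, in place of code of your own. Each camera call takes 0.05 s, during which the arm holds its last target. There are 200 camera calls.

## Working session

There is one attempt and no reset: what is moved stays moved. The work goes in short steps, Python scripts to look and compute and a tool call to move; the robot and the scene stay as the last step left them, time stands still between calls to the robot, and variables do not carry over. Pictures are saved under pics/ and viewed, about 8 in all and at most 12, crops included, and the job is handed in when it is done.

Besides the shell and the picture viewer there is one more tool, called after "Call:" by a JSON object that holds its "name" and its "arguments", one argument or row to a line. jog_arm: Moves the arm, as the interface text tells. Its arguments: {"type":"object","properties":{"targets":{"type":"array","items":{"type":"number"}},"newtons":{"type":"number"}},"required":["targets"]}

```bash
mkdir -p pics
python3 - <<'E'
from bench import robot,snapshot,get_calibration
import cv2,numpy as np
np.set_printoptions(precision=4,suppress=True)
print(robot.get_state())
for n in("top","side"):
    im=snapshot(n);cv2.imwrite(f"pics/{n}0.png",im[...,::-1]);c=get_calibration(n);print(n,c)
E
```

```text
{'t': 0.0, 'q': array([ 1.1469,  0.0879,  1.3723, -0.    ,  1.6836, -0.1031]), 'joint_velocities': array([ 0.0006,  0.0004, -0.0017, -0.0001, -0.0003,  0.0005]), 'tau': array([ -0.0013, -34.0175, -30.2428,   0.0716,   0.0329,  -0.0002]), 'position': array([0.1732, 0.5214, 0.2043]), 'ee_rot': array([ 0.1597,  0.9872, -0.0011, -0.0003]), 'ft_force': array([ 0.4029, -0.0141, -0.1767]), 'wrist_torque': array([-0.0018, -0.0216, -0.0046]), 'finger_gap': 0.09406337983856912}
top {'fx': 491.621503983941, 'fy': 491.621503983941, 'cx': 320.52531669217524, 'cy': 238.70005808065056, 'world_from_camera': array([[ 0.0151, -0.9875,  0.1569,  0.4004],
       [-0.9998, -0.0168, -0.0097, -0.051 ],
       [ 0.0122, -0.1567, -0.9876,  1.1138],
       [ 0.    ,  0.    ,  0.    ,  1.    ]])}
side {'fx': 578.823139867262, 'fy': 578.823139867262, 'cx': 319.30659297885245, 'cy': 249.20495101778954, 'world_from_camera': array([[-0.9371, -0.2183,  0.2725,  0.2772],
       [-0.3487,  0.5429, -0.764 ,  0.5855],
       [ 0.0188, -0.8109, -0.5849,  0.7663],
       [ 0.    ,  0.    ,  0.    ,  1.    ]])}
```

View pics/top0.png

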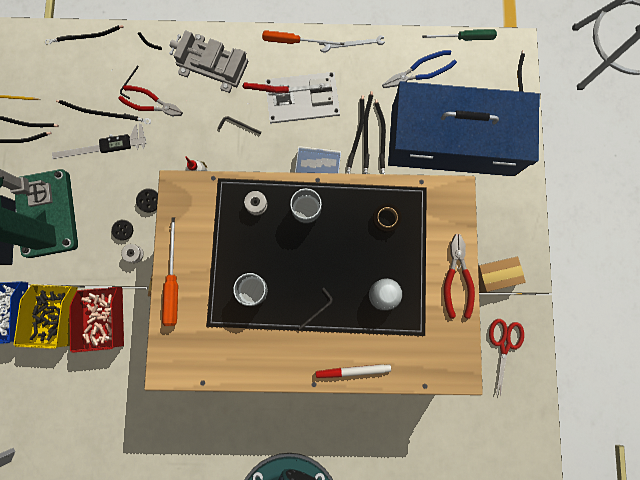

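View pics/side0.png

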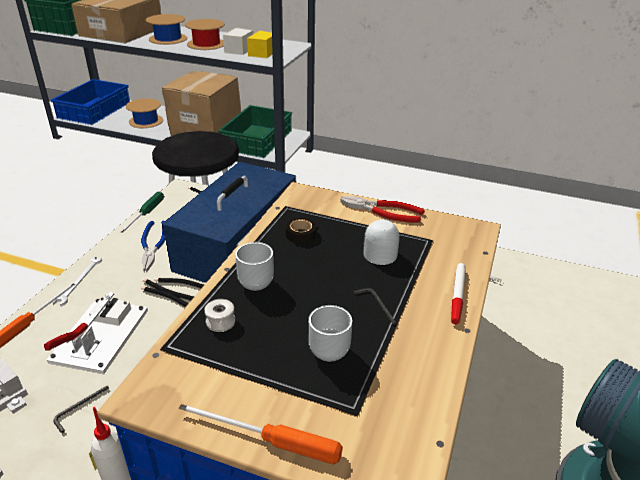

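Top view: the mouth-down dome cup is at (386,294), and the upright cups are at (306,205) and (250,289). The obstacles are the roller (255,203), tape roll (387,217) and hex key (320,305). In the side view the turned cup is at (381,242). Next I triangulate the mat corners and cups.

```bash
cat > h.py <<'E'
from bench import robot,snapshot,get_calibration
import cv2,numpy as np
np.set_printoptions(precision=4,suppress=True)
def ray(n,p,c=None):
    c=c or get_calibration(n);T=c["world_from_camera"]
    d=T[:3,:3]@np.array([(p[0]-c["cx"])/c["fx"],(p[1]-c["cy"])/c["fy"],1]);return T[:3,3],d/np.linalg.norm(d)
def atz(n,p,z):
    o,d=ray(n,p);return o+d*(z-o[2])/d[2]
def tri(L):
    A=np.zeros((3,3));b=np.zeros(3)
    for n,p in L:
        o,d=ray(n,p);M=np.eye(3)-np.outer(d,d);A+=M;b+=M@o
    return np.linalg.solve(A,b)
E
python3 - <<'E'
from h import *
for a,b in [((219,181),(285,207)),((426,188),(285,207)),((424,333),(432,240)),((208,326),(357,412)),((219,181),(163,350))]:
    print(a,tri([("top",a),("side",b)]))
z=.2
print("dome",tri([("top",(386,294)),("side",(381,240))]))
E
```

```text
(219, 181) [0.5454 0.0768 0.4311]
(426, 188) [ 0.649  -0.2617  0.1962]
(424, 333) [ 0.3722 -0.2526  0.1993]
(208, 326) [0.3813 0.1431 0.2   ]
(219, 181) [0.656  0.137  0.1964]
dome [ 0.443  -0.1787  0.2285]
```

Call:
{"name": "jog_arm", "arguments": {
  "targets": [0,0,0,-24,-29,-18,94,0,0,0,-24,-29,-18,94,0,0,0,-24,-29,-18,94,0,0,0,-24,-29,-18,94,0,0,0,-24,-29,-18,94,0,0,0,-24,-29,-18,94,0,0,0,-24,-29,-18,94,0,0,0,-24,-29,-18,94,0,0,0,-24,-29,-18,94,0,0,0,-24,-29,-18,94]
}}

```text
t: 1.35
position: [0.3098, 0.1698, 0.3857]
ee_rot: [0.16, 0.987, -0.0, -0.0]
ft_force: [0.7, 0.9, -0.1]
finger_gap: 0.0939
```

Run:
```python
from h import *
s=robot.get_state();print(s)
```

```text
{'t': 1.35, 'q': array([ 0.3406, -0.3089,  1.37  ,  0.    ,  2.0809, -0.9096]), 'joint_velocities': array([-0.8555, -0.0199, -0.277 , -0.0006,  0.2974, -0.8465]), 'tau': array([  3.6794, -16.7546, -28.4117,   0.0561,  -0.0131,   0.707 ]), 'position': array([0.3098, 0.1698, 0.3857]), 'ee_rot': array([ 0.1596,  0.9872, -0.0001, -0.0002]), 'ft_force': array([ 0.7217,  0.889 , -0.1074]), 'wrist_torque': array([0.023 , 0.0362, 0.0002]), 'finger_gap': 0.0939260831474731}
```

Call:
{"name": "jog_arm", "arguments": {
  "targets": [0,0,0,-20,-29,0,94,0,0,0,-20,-29,0,94,0,0,0,-20,-29,0,94,0,0,0,-20,-29,0,94,0,0,0,-20,-29,0,94,0,0,0,-20,-29,0,94,0,0,0,-20,-29,0,94,0,0,0,-20,-29,0,94,0,0,0,-20,-29,0,94,0,0,-0.06,-20,-29,0,94]
}}

```text
t: 2.6
position: [0.4082, -0.1683, 0.3849]
ee_rot: [0.129, 0.992, 0.0, -0.0]
ft_force: [0.4, 0.7, 0.2]
finger_gap: 0.094
```

Run:
```python
from h import *
s=robot.get_state();print(s)
c=get_calibration("wrist");print(c)
im=snapshot("wrist");cv2.imwrite("pics/w1.png",im[...,::-1])
```

```text
{'t': 2.6, 'q': array([-0.5199, -0.118 ,  1.2178,  0.0002,  2.0428, -1.8312]), 'joint_velocities': array([-0.4682,  0.3701, -0.3234,  0.0007, -0.0495, -0.9549]), 'tau': array([  1.3847, -25.7484, -28.3545,  -0.1083,   0.1567,   0.8639]), 'position': array([ 0.4082, -0.1683,  0.3849]), 'ee_rot': array([ 0.1293,  0.9916,  0.0003, -0.0004]), 'ft_force': array([0.4061, 0.7232, 0.2195]), 'wrist_torque': array([-0.0066, -0.057 , -0.0303]), 'finger_gap': 0.09402732903489783}
{'fx': 403.0394506103213, 'fy': 403.0394506103213, 'cx': 318.9335897563319, 'cy': 246.11437480809744, 'world_from_camera': array([[ 0.2564,  0.9393,  0.2279,  0.3426],
       [ 0.9666, -0.2498, -0.0581, -0.1514],
       [ 0.0023,  0.2352, -0.972 ,  0.565 ],
       [ 0.    ,  0.    ,  0.    ,  1.    ]])}
```

View pics/w1.png

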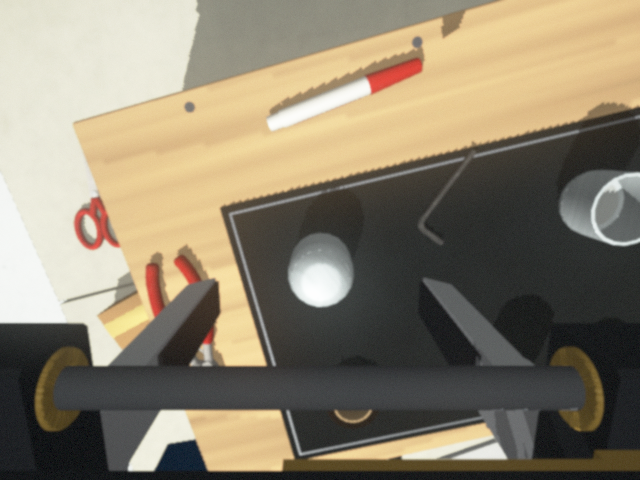

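The wrist view shows the dome cup with its sphere outline centred near (320.5,274), clear of the fingers. The tape roll at (353,412) and hex key (430,200) are away from it. I check the position and fit the arm lengths.

Run:
```python
from h import *
s=robot.get_state();print(s["position"],s["q"],s["ee_rot"])
print("wrist",atz("wrist",(320.5,274),.234)); print("top",atz("top",(386,293),.234)); print("side",atz("side",(381,240),.234))
for p in [(306,203),(250,287)]: print("cup",atz("top",p,.258))
print("tape",atz("top",(387,217),.21))
D=[((.0879,1.3723),(.1732,.5214,.2043)),((-.3089,1.37),(.3098,.1698,.3857)),((-.118,1.2178),(.4082,-.1683,.3849)),(s["q"][1:3],s["position"])]
A=[];b=[]
for (a,e),p in D:
    f=a+e
    A+=[[1,np.sin(a),np.sin(f),np.cos(f),0],[0,np.cos(a),np.cos(f),-np.sin(f),1]];b+=[np.hypot(*p[:2]),p[2]]
x,r,_,_=np.linalg.lstsq(np.array(A),b,rcond=None);print("a1,L2,L3,a3,D",x,np.array(A)@x-b)
```

```text
[ 0.409  -0.1718  0.3834] [-0.5238 -0.1136  1.2169 -0.0024  2.0399 -1.8342] [ 0.1303  0.9915 -0.0007 -0.0012]
wrist [ 0.4445 -0.1799  0.234 ]
top [ 0.4441 -0.178   0.234 ]
side [ 0.4417 -0.1708  0.234 ]
cup [ 0.6003 -0.0326  0.258 ]
cup [0.4496 0.0614 0.258 ]
tape [ 0.5874 -0.1842  0.21  ]
a1,L2,L3,a3,D [ 0.0028  0.4424  0.4998  0.0997 -0.1924] [-0.      0.     -0.      0.0001 -0.0002 -0.0001  0.0002 -0.0001]
```

Call:
{"name": "jog_arm", "arguments": {
  "targets": [0,0,0.12,0,0,0,94,0,0,0.12,0,0,0,94,0,-0.12,0,0,0,0,94,0,-0.12,0,0,0,0,94,0,-0.12,0,0,0,0,94,0,-0.12,0,0,0,0,94,0,-0.12,0,0,0,0,94,0,-0.12,0,0,0,0,94,0,-0.13,0,0,0,0,94,0,0,0,0,0,0,94]
}}

```text
t: 3.9
position: [0.4147, -0.1683, 0.3826]
ee_rot: [0.227, 0.885, -0.101, 0.393]
ft_force: [0.3, 0.1, 0.4]
finger_gap: 0.0943
```

Run:
```python
from h import *
from scipy.spatial.transform import Rotation as R
s=robot.get_state();print(s["position"],s["q"],s["ee_rot"]);M=R.from_quat(s["ee_rot"]).as_matrix();print(M)
q=s["q"];p=s["position"];f=q[1]+q[2];g=f+q[4]
D=[((.0879,1.3723),(.1732,.5214,.2043)),((-.3089,1.37),(.3098,.1698,.3857)),((-.1136,1.2169),(.409,-.1718,.3834))]
A=[];b=[]
def row(a,f,g,p):
    global A,b
    A+=[[1,np.sin(a),np.sin(f),np.cos(f),0,np.sin(g)],[0,np.cos(a),np.cos(f),-np.sin(f),1,np.cos(g)]];b+=[np.sqrt(p[0]**2+p[1]**2-.0565**2),p[2]]
for (a,e),P in D: row(a,a+e,np.pi,P)
row(q[1],f,g,p)
x=np.linalg.lstsq(np.array(A),b,rcond=None)[0];print("a1,L2,L3,a3,d1,L6",x,np.array(A)@x-b,g)
a1,L2,L3,a3,d1,L6=x
L=np.hypot(L3,a3);d=np.arctan2(a3,L3)
def ik(r,z,th): # TCP r in-plane, tilt th from down
    rw=r-L6*np.sin(th)-a1; zw=z+L6*np.cos(th)-d1
    c=(rw**2+zw**2-L2**2-L**2)/(2*L2*L)
    if abs(c)>1:return None
    e=np.arccos(c);a=np.arctan2(rw,zw)-np.arctan2(L*np.sin(e),L2+L*np.cos(e))
    q3=e-d; return a,q3,np.pi-th-a-q3
for h in(.226,.30):
  for r in(.46,.475,.5,.52):
    for t in(45,50,55,60,65,70):
      t_=np.radians(t);k=ik(r+.019*np.sin(t_),h-.019*np.cos(t_),t_)
      ok=k and -.76<k[0]<2.03 and .27<k[1]<2.55 and .17<k[2]<2.65
      print(h,r,t,ok,np.array(k) if k else None)
```

```text
[ 0.4147 -0.1683  0.3826] [-0.526  -0.7553  1.8529  0.0186  1.2077 -1.5942] [ 0.2268  0.8852 -0.1012  0.3933]
[[-0.5878  0.4811  0.6504]
 [ 0.3219  0.8767 -0.3575]
 [-0.7422 -0.0008 -0.6702]]
a1,L2,L3,a3,d1,L6 [-0.0002  0.4471  0.4995  0.1003  0.1542  0.3508] [-0.     -0.      0.     -0.0001  0.0001 -0.0002 -0.0001  0.0003] 2.3054205483298067
0.226 0.46 45 True [-0.683   2.1351  0.9041]
0.226 0.46 50 True [-0.7396  2.2012  0.8073]
0.226 0.46 55 False [-0.7923  2.267   0.707 ]
0.226 0.46 60 False [-0.8398  2.3321  0.6021]
0.226 0.46 65 False [-0.8802  2.3963  0.491 ]
0.226 0.46 70 False [-0.9105  2.4587  0.3716]
0.226 0.475 45 True [-0.6373  2.1141  0.8794]
0.226 0.475 50 True [-0.6907  2.1806  0.779 ]
0.226 0.475 55 True [-0.7397  2.2466  0.6748]
0.226 0.475 60 False [-0.7827  2.3117  0.5654]
0.226 0.475 65 False [-0.8176  2.3755  0.4493]
0.226 0.475 70 False [-0.8413  2.4371  0.3241]
0.226 0.5 45 True [-0.5633  2.077   0.8424]
0.226 0.5 50 True [-0.612   2.1442  0.7368]
0.226 0.5 55 True [-0.6555  2.2104  0.6267]
0.226 0.5 60 True [-0.6918  2.2754  0.5109]
0.226 0.5 65 True [-0.7189
[... 672 characters left out ...]
  0.9298]
0.3 0.475 55 True [-0.7534  2.1065  0.8286]
0.3 0.475 60 False [-0.8025  2.1733  0.7236]
0.3 0.475 65 False [-0.8462  2.2392  0.6141]
0.3 0.475 70 False [-0.8827  2.3038  0.4987]
0.3 0.5 45 True [-0.5766  1.9384  0.9945]
0.3 0.5 50 True [-0.6298  2.0069  0.8918]
0.3 0.5 55 True [-0.6791  2.075   0.7858]
0.3 0.5 60 True [-0.7235  2.1422  0.6757]
0.3 0.5 65 False [-0.7614  2.208   0.5605]
0.3 0.5 70 False [-0.7912  2.2721  0.4389]
0.3 0.52 45 True [-0.5241  1.9099  0.9704]
0.3 0.52 50 True [-0.5748  1.9793  0.8644]
0.3 0.52 55 True [-0.6212  2.0479  0.755 ]
0.3 0.52 60 True [-0.6621  2.1152  0.6412]
0.3 0.52 65 True [-0.696   2.181   0.5221]
0.3 0.52 70 True [-0.7211  2.2446  0.3963]
```

Call:
{"name": "jog_arm", "arguments": {
  "targets": [0,0,0,12,1.5,18,94,0,0,0,12,1.5,18,94,0,0,0,12,1.5,18,94,0,0,0,12,0.5,18,94,0,0,0,12,0,18,94,0,0,0,12,0,18,94,0,0,0,12,0,19,94,0,0,0,11,0,19,94,0,0,0,0,0,0,94,0,0,0,0,0,0,94]
}}

```text
t: 5.15
position: [0.4584, -0.1871, 0.2217]
ee_rot: [0.226, 0.883, -0.103, 0.398]
ft_force: [0.7, -0.3, 0.4]
finger_gap: 0.0941
```

Run:
```python
from h import *
from scipy.spatial.transform import Rotation as R
s=robot.get_state();print(s["position"],s["q"],s["ft_force"]);M=R.from_quat(s["ee_rot"]).as_matrix()
print("grasp pt",s["position"]-.019*M[:,2]); print("delta tool mm",1e3*M.T@(np.array([.4569,-.1858,.2133])-s["position"]))
cv2.imwrite("pics/w2.png",snapshot("wrist")[...,::-1])
```

```text
[ 0.4584 -0.1871  0.2217] [-0.5006 -0.6676  2.1402 -0.0027  0.8225 -1.5687] [ 0.6595 -0.3208  0.4393]
grasp pt [ 0.4459 -0.1802  0.2343]
delta tool mm [7.5331 0.4003 4.116 ]
```

View pics/w2.png

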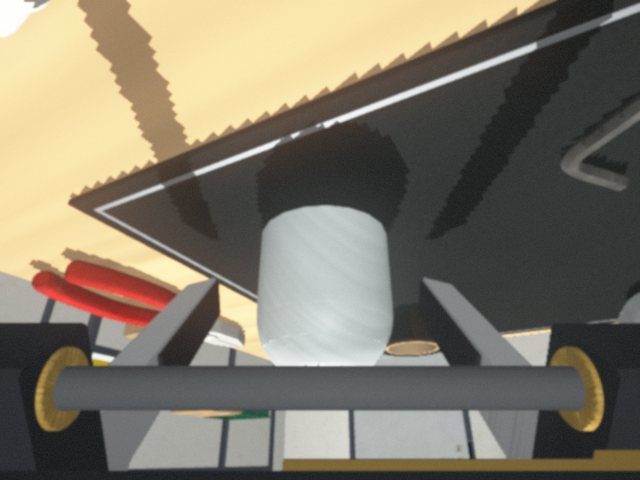

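The wrist view shows the cup centred between the fingers (cup 258–392, finger tips about 218 and 425). I descend the last 8 mm and grip.

Call:
{"name": "jog_arm", "arguments": {
  "targets": [0,0,0,4,0,2,94,0,0,0,3.5,0,2,94,0,0,0,0,0,0,94,0,0,0,0,0,0,45,0,0,0,0,0,0,45,0,0,0,0,0,0,45,0,0,0,0,0,0,45,0,0,0,0,0,0,45,0,0,0,0,0,0,45,0,0,0,0,0,0,45],
  "newtons": 40
}}

```text
t: 6.45
position: [0.4563, -0.1858, 0.2112]
ee_rot: [0.226, 0.884, -0.102, 0.397]
ft_force: [0.5, 1.6, 0.2]
finger_gap: 0.0554
```

Call:
{"name": "jog_arm", "arguments": {
  "targets": [0,0,0,-7.5,0,-7,45,0,0,0,-14,0,-4,45,0,0,0,-14,0,-4,45,0,0,0,-14,0,-4,45,0,0,0,-14,0,-4,45,0,0,0,-14,0,-4,45,0,0,0,-14,0,-4,45,0,0,0,-14,0,-4,45,0,0,0.05,0,0,0,45,0,0,0.1,0,0,0,45]
}}

```text
t: 7.7
position: [0.4951, -0.2071, 0.314]
ee_rot: [0.293, 0.864, -0.072, 0.403]
ft_force: [-0.3, 0.9, -2.7]
finger_gap: 0.0554
```

Call:
{"name": "jog_arm", "arguments": {
  "targets": [0,0,0.15,0,0,0,45,0,0,0.18,0,0,0,45,0,0,0.18,0,0,0,45,0,0,0.18,0,0,0,45,0,0,0.18,0,0,0,45,0,0,0.18,0,0,0,45,0,0,0.18,0,0,0,45,0,0,0.18,0,0,0,45,0,0,0.18,0,0,0,45,0,0,0.18,0,0,0,45]
}}

```text
t: 8.95
position: [0.495, -0.207, 0.3138]
ee_rot: [0.855, 0.319, 0.267, 0.311]
ft_force: [-0.8, -0.4, -1.7]
finger_gap: 0.0554
```

Call:
{"name": "jog_arm", "arguments": {
  "targets": [0,0,0.18,0,0,0,45,0,0,0.18,0,0,0,45,0,0,0.18,0,0,0,45,0,0,0.18,0,0,0,45,0,0,0.18,0,0,0,45,0,0,0.17,0,0,0,45,0,0,0.1,0,0,0,45,0,0,0.03,0,0,0,45,0,0,0,0,0,0,45,0,0,0,0,0,0,45]
}}

```text
t: 10.2
position: [0.4948, -0.2069, 0.3133]
ee_rot: [0.886, -0.217, 0.395, 0.107]
ft_force: [-0.7, -0.5, -2.5]
finger_gap: 0.0549
```

Run:
```python
from h import *
from scipy.spatial.transform import Rotation as R
s=robot.get_state();M=R.from_quat(s["ee_rot"]).as_matrix();print(s["position"],s["q"],s["ft_force"],s["finger_gap"]);print(M)
print("grasp pt",s["position"]-.019*M[:,2])
cv2.imwrite("pics/s3.png",snapshot("side")[100:400,150:550,::-1])
```

```text
[ 0.4948 -0.2069  0.3133] [-0.5004 -0.5595  1.9056 -0.0026  0.9513  1.5502] [-0.6666 -0.4664 -2.4927] 0.05487524987307926
[[ 0.5934 -0.4682  0.6547]
 [-0.2994 -0.8834 -0.3604]
 [ 0.7472  0.0179 -0.6644]]
grasp pt [ 0.4824 -0.2001  0.326 ]
```

View pics/s3.png

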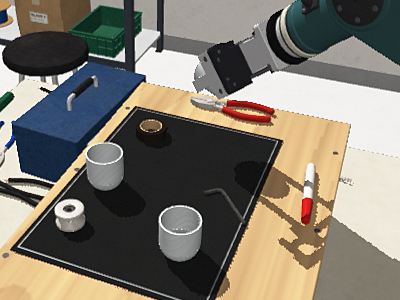

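The side view shows the cup held and rolled over, with its mouth facing outward and roughly level. The other cups are undisturbed. I pitch up 18° and descend.

Call:
{"name": "jog_arm", "arguments": {
  "targets": [0,0.08,0,0,0,0,45,0,0.08,0,0,0,0,45,0,0.08,0,0,0,0,45,0,0.08,0,0,0,0,45,0,0,0,-15,0,6.5,45,0,0,0,-15,0,6.5,45,0,0,0,-15,0,6.5,45,0,0,0,-15,0,6.5,45,0,0,0,-8,0,4,45,0,0,0,0,0,0,45]
}}

```text
t: 11.5
position: [0.4947, -0.2083, 0.2375]
ee_rot: [0.812, -0.197, 0.531, 0.14]
ft_force: [0.4, 0.3, -2.1]
finger_gap: 0.055
```

Run:
```python
from h import *
from scipy.spatial.transform import Rotation as R
s=robot.get_state();M=R.from_quat(s["ee_rot"]).as_matrix();print(s["position"],s["q"],s["ft_force"],s["finger_gap"]);print(M)
print("grasp pt",s["position"]-.019*M[:,2])
cv2.imwrite("pics/s4.png",cv2.resize(snapshot("side")[150:350,270:530,::-1],None,fx=3,fy=3))
```

```text
[ 0.4947 -0.2083  0.2375] [-0.5178 -0.6825  2.3001  0.0581  0.3629  1.4888] [ 0.4184  0.2595 -2.142 ] 0.055009848476121025
[[ 0.3588 -0.4687  0.8072]
 [-0.1725 -0.8832 -0.4361]
 [ 0.9173  0.0172 -0.3978]]
grasp pt [ 0.4793 -0.2     0.2451]
```

View pics/s4.png

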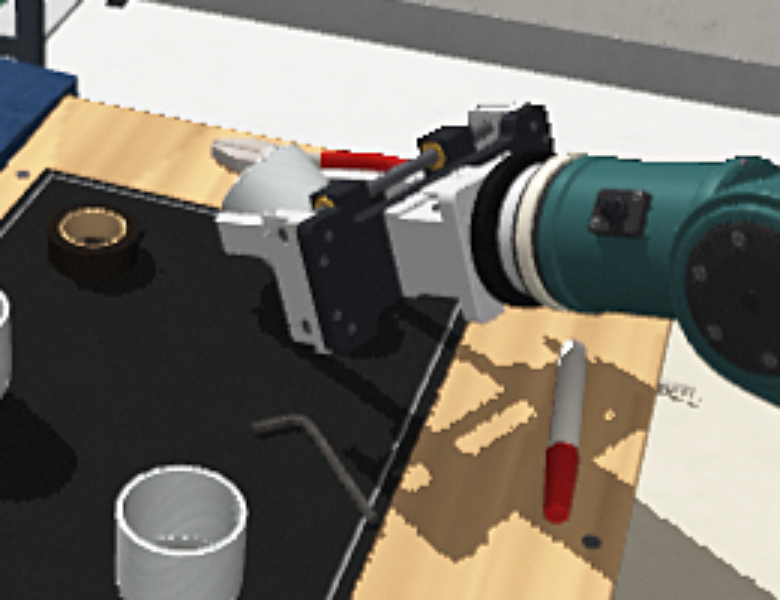

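The side view shows the cup tilted mouth-up and outward, just above the mat and clear of everything. I creep down to contact.

Call:
{"name": "jog_arm", "arguments": {
  "targets": [0,0,0,-2.75,0,1.2,45,0,0,0,-2.75,0,1.2,45,0,0,0,-2.75,0,1.2,45,0,0,0,-1.8,0,0.8,45,0,0,0,-0.9,0,0.4,45,0,0,0,0,0,0,45,0,0,0,0,0,0,45,0,0,0,0,0,0,45,0,0,0,0,0,0,45,0,0,0,0,0,0,45]
}}

```text
t: 12.8
position: [0.4947, -0.2086, 0.227]
ee_rot: [0.812, -0.197, 0.532, 0.14]
ft_force: [0.0, 0.0, -2.7]
finger_gap: 0.0553
```

Call:
{"name": "jog_arm", "arguments": {
  "targets": [0,0,0,-0.9,0,0.4,45,0,0,0,-0.9,0,0.4,45,0,0,0,-0.9,0,0.4,45,0,0,0,-0.9,0,0.4,45,0,0,0,0,0,0,45,0,0,0,0,0,0,45,0,0,0,0,0,0,45,0,0,0,0,0,0,45,0,0,0,0,0,0,45,0,0,0,0,0,0,45]
}}

```text
t: 14.05
position: [0.495, -0.2088, 0.2239]
ee_rot: [0.811, -0.197, 0.532, 0.14]
ft_force: [0.0, 0.4, 1.7]
finger_gap: 0.0553
```

Contact shows: the wrist z-force went from −2.7 to +1.7 N. I open, then pitch the body up and back away so the cup has room to rock upright.

Call:
{"name": "jog_arm", "arguments": {
  "targets": [0,0,0,0,0,0,94,0,0,0,0,0,-3,94,0,-0.12,0,0,0,-10,94,0,-0.14,0,0,0,-12,94,0,-0.14,0,0,0,-12,94,0,-0.12,0,0,0,-15,94,0,0,0,0,0,-20,94,0,0,0,0,0,-20,94,0,0,0,0,0,-20,94,0,0,0,0,0,-20,94]
}}

```text
t: 15.3
position: [0.4152, -0.1647, 0.3166]
ee_rot: [0.921, -0.227, 0.305, 0.084]
ft_force: [0.7, 0.1, 0.1]
finger_gap: 0.0942
```

Run:
```python
from h import *
s=robot.get_state();print(s["t"],s["position"],s["q"],s["ft_force"],s["finger_gap"])
cv2.imwrite("pics/s5.png",snapshot("side")[100:400,150:550,::-1])
```

```text
15.3 [ 0.4152 -0.1647  0.3166] [-0.4988 -0.6441  1.8476 -0.0077  1.2945  1.5539] [0.6618 0.0583 0.1245] 0.09418085507446977
```

View pics/s5.png

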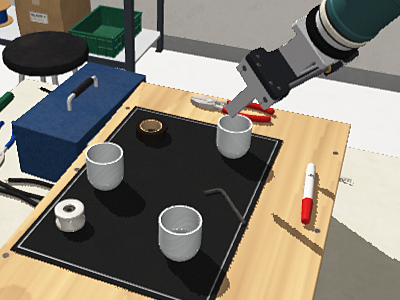

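The cup is standing mouth-up at about (235,138) in the crop. I raise the arm clear and let the cup settle before checking.

Call:
{"name": "jog_arm", "arguments": {
  "targets": [0,0,0,12,0,-16,94,0,0,0,12,0,-16,94,0,0,0,12,0,-16,94,0,0,0,12,0,-16,94,0,0,0,0,0,0,94,0,0,0,0,0,0,94,0,0,0,0,0,0,94,0,0,0,0,0,0,94,0,0,0,0,0,0,94,0,0,0,0,0,0,94]
}}

```text
t: 16.6
position: [0.4164, -0.1637, 0.3963]
ee_rot: [0.921, -0.226, 0.305, 0.084]
ft_force: [0.3, -0.7, -0.2]
finger_gap: 0.0941
```

Run:
```python
from h import *
s=robot.get_state();print(s["t"],s["position"],s["ft_force"])
a=snapshot("side");import time
b=[snapshot("side") for _ in range(6)][-1]
d=cv2.absdiff(a,b);print("cup motion",d[180:300,350:430].max(), "other cups",d[230:300,230:280].max(),d[300:365,300:360].max())
o=cv2.imread("pics/side0.png")[...,::-1];d=cv2.absdiff(o,b);print("cups vs start",d[240:295,232:278].mean(),d[305:362,305:355].mean())
cv2.imwrite("pics/s6.png",cv2.resize(b[150:400,200:530,::-1],None,fx=2,fy=2))
```

```text
16.6 [ 0.4164 -0.1637  0.3963] [ 0.2682 -0.7097 -0.2102]
cup motion 9 other cups 8 8
cups vs start 4.701844532279315 4.928888888888889
```

View pics/s6.png

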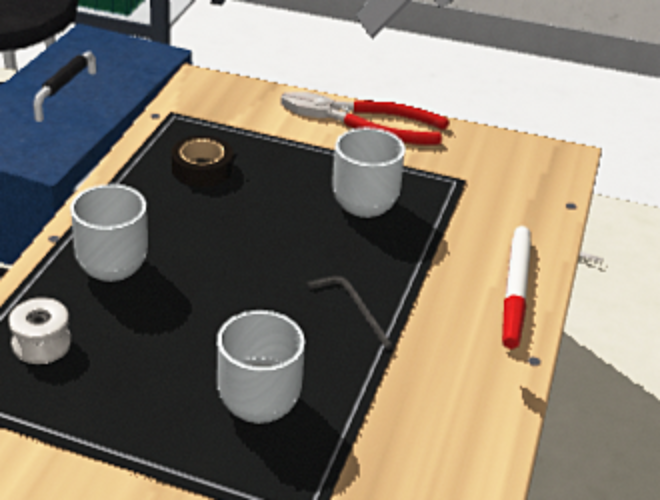

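All three cups stand mouth-up and still. The turned one is at about (368,172) in the crop, on the mat.

```bash
python3 -c "
from bench import robot
print(robot.sign_off())"
```

```text
the job is handed in; nothing more can be done
None
```

The turned cup now stands mouth-up on the mat, and the job is handed in. The clock stood at about 17 s of the 38 s allowed.

- **What I did:** I gripped the cup with the tool tilted 48°, lifted it, and rolled the wrist half a turn. I then pitched the tool up and lowered the cup until the wrist force showed contact. After that I opened the fingers and backed away, and the cup rocked upright by itself.
- **Last checks:** In the final side picture all three cups stand mouth-up. The turned cup showed no motion over about 0.3 s of pictures. The other two match the starting picture, differing only slightly (about 5 grey levels on average). The gripper is well clear, with wrist forces near zero.

No check failed or disagreed. I judged that the cup is upright by eye from the side view and did not measure its final position.

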